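# Match a moulding with the profile template

## Robot

A 7-joint arm with a two-finger parallel gripper is mounted at the origin on a cart in front of the work surface, level with it; the furniture and walls round the work are solid. World frame = base frame: x ahead of the robot, y to its left, z up, the work surface at z = 0. Lengths are in mm, angles in degrees, forces in N, time in s.
With the tool pointing down it reaches from about 425 to 825 mm from the base axis. Payload 3.6 kg.
Tool frame: the origin (TCP) lies on the centre line of the jaws, within the pads' length; the fingertips stand 17 mm ahead of it and the grasp point (between the pads) lies 2 mm behind it; z points along the fingers, y is the line along which they close (so a half turn about z gives the same grasp; the last joint's range is limited). The gripper opens to 85 mm and grips with 20 to 120 N. Pads are 22 mm wide; open, the fingers measure 114 mm over their backs; the gripper's body (76 mm by 85 mm) begins 54 mm behind the grasp point. The pads swing forward as they close: fully open they stand 13 mm farther back than shut.
Start: joints at [67.466, 35.231, -0.722, 81.555, 0.464, 63.22, -2.315], TCP at [233.119, -606.726, 213.497] pointing down, gripper open.
Joint ranges: [-178.69, 178.69], [-17.37, 117.87], [-77.05, 75.6], [15.02, 138.74], [-78.02, 258.01], [0.78, 113.62], [-162.83, 162.83]. Speed limits (degrees/s): [159.86, 159.86, 180, 180, 180, 180, 180].

## Interface

Orientations are given as [roll, pitch, yaw] about the fixed x, y, z axes, in that order (R = Rz(yaw) Ry(pitch) Rx(roll)).
In Python, from cell import readout, vision, ticket, spotter gives the robot as it stands. The module is installed in compiled form; this text tells all that it offers.
- The arm moves only by the tool send_rows, never from a script. Its argument "series" is a list of rows, each a list of 5 numbers: the closure, from 0 (fully open) to 1 (shut), then the shift along the world's x, y, z in cm, then the turn about the world's z in rad. In form: [[jaw, tx, ty, tz, turn], ...]. A call has 1 to 12 rows; each row shifts and turns the commanded pose from where the row before left it; what a row does not reach is not made up. A row lasts 1/10 s, in which the tool goes at most 50 mm and 8.59 degrees, less where a joint would pass 70% of its speed; a pose out of reach is approached as far as the arm can. A call with a gripper value outside its range is refused whole. The fingers move at their own pace and stop on an object; the grip force is fixed at half the most. Time passes only in rows, so rows that do not move let the fingers close. It gives the time, the measured TCP pose, the force and the opening at its end, in the units of the state.
- readout.get_state(): the state, without advancing time (a new reading comes with each control period).
- vision.grab_frame(name): name is "side" or "top" or "wrist"; returns a dict with "img" (384x512x3 uint8, red, green, blue), "fx", "fy", "cx", "cy" (pixels), "view" (4x4, takes a point from world to camera coordinates); the wrist camera has in their place "T_tool_cam" (4x4, takes a point from camera to tool coordinates, whose origin is the TCP and whose axes are the flange's). Camera axes: x right, y down, z forward; pixel columns grow to the right and rows downward; lengths in mm; the calibration is good to about 2 mm. A picture is of the moment at which its call begins: read the wrist's pose just before it. There is no depth.
- ticket.hand_in(): hands the job in, once; it reports no verdict.
Trained networks look in a picture, given as the dict that the camera call returned (one of the last four; its "shot" number tells which), for a name from the list of things; names that differ only in an ending like _2 or _b are one class to them, and where a whole thing is asked for, a point or a joint stands for the part that bears it (a point fixed in the world has none). Each returns a list of dicts, best first, with "conf" (0 to 1); they miss things now and then, are a little off and sometimes report something else, mostly with a low value. They report only what shows in the picture. A call takes as long as a camera call. They do not tell look-alikes from the thing itself.
- spotter.outline_of(target, picture): "mask" (384x512 bool, what is visible of it) and "rect" ([left, top, right, bottom] in pixels, round what is visible of it).
- spotter.mark_of(target, picture): "centre" ([column, row] in pixels: a listed point, or the origin of a listed thing).
The state is a dict: "time": time; "joints": joint angles; "qd": joint speeds; "joint_efforts": joint torques, N m; "position": TCP position; "tcp_rot": TCP orientation; "ft_force": force on the tool from outside, world axes, zero at the start; "wrist_torque": the same for the moment, N m; "grip_width": finger opening in mm.
Only numpy, scipy, OpenCV 4.12 (cv2) and the standard library are available. Lean on these libraries where they do the work, as an engineer would, in place of code of your own. Each camera call takes 0.05 s, during which the arm holds its last target. There are 200 camera calls.

## Task

The metal profile template in the wooden stand was cut to a broken picture frame. Find, by trying it gently across the three white moulding offcuts, the one whose bead and coves it fits, and leave it standing there upright, square across the offcut and fully home, with the notch down on the bead, the feet in the coves and no rocking. Ease it on by feel, set it down rather than drop it, never press hard (a push of more than about 15 N wedges it and dents the gesso), and leave the other things on the table where they are.

Things in the scene. Friction and masses are not known exactly. Their poses are not given: they have to be found in the camera images.
- template_mid (a point): The template: upright aluminium leaf, 12 mm thick (its x), 56.5 mm wide (its y), 95 mm high, 0.11 kg; its centre, 47.5 mm above its feet, z up. Upper part: a tang 30 mm wide, from 58 mm above the feet to the top; grip it across the 30 mm, where it cannot twist in the fingers, or hard across the 12. Symmetric: the same turned half round. It starts standing in the stand.
- template: The same template; origin at the level of its feet, in the middle. Lower edge: a concave half-round notch of radius 16.25 mm in the middle, straight-sided below, between two legs 12 mm wide that end in convex feet of radius 6 mm, the feet's middles 22.25 mm to either side along y.
- template_notch (a point): The crown of the template's notch: on its middle, 24.25 mm above its feet, 23.25 mm below its centre; same axes. Fully home it lies on the crown of the bead, the feet 0.5 mm clear of the cove floors; the notch is 0.75 mm wider than the fitting bead on each side.
- stand_slot (a point): Small wooden stand, 80 mm (y) by 46 mm (x), 24 mm high, fixed, with a slot 14 mm wide along its y and 16 mm deep in which the template stands (template's axes along the stand's); this point is the middle of the slot's floor, 8 mm above the table.
- cradle_a_top (a point): Cradle, one of three alike: a dark wooden board 150 mm (x) by 132 mm (y), 12 mm thick, fixed; this point is the middle of its top face, z up. A white gessoed moulding offcut 170 mm long and 80 mm wide lies along its x, held by four wooden turn buttons 52 mm before and behind the middle (tops 23.5 mm above the board): try the template within 35 mm of the middle along x.
- cradle_b_top (a point): The second cradle, as cradle_a_top. Section of every offcut, symmetric, heights above the board: a half-round bead in the middle with its crown at 34.75 mm, on each side a cove with its floor at 10 mm, then a flat flange at 17 mm. The bead's middle lies up to 13 mm to either side of the cradle's y = 0; that shift is not measured: see or feel it.
- cradle_c_top (a point): The third cradle, as cradle_a_top. The offcuts differ in bead radius (15.5 or 18 mm) and cove width: one fits; on one the bead is too fat for the notch (centred, the template stands 9 mm too high); on one the coves are too narrow for the feet (6 mm too high). Which cradle has which is not told: the template shows it.
- cradle_a: The first cradle with its offcut; origin on the table under its middle, 12 mm below cradle_a_top. Offcuts are held firmly and do not shift under a light push.
- cradle_b: The second cradle with its offcut; origin on the table under its middle, 12 mm below cradle_b_top. The gesso is dry and chalky: a foot that lands on the flank of a bead tends to stick there instead of sliding down (friction about 1.1).
- cradle_c: The third cradle with its offcut; origin on the table under its middle, 12 mm below cradle_c_top.
- jar_mid (a point): Square glass jar with a black lid, 79 mm square, 114 mm high; its centre. A bystander, loose; leave it where it is.
- dish_mid (a point): Upturned glass dish, 141 mm across, 52 mm high; its centre. A bystander, loose; leave it where it is.
- medium_tin_mid (a point): Small round tin, 50 mm across, 21 mm high; its centre. A bystander, loose; leave it where it is.
There are look-alikes about, which are no part of the job. There is more than one size of the template; the job needs the smallest.

How it is judged (in metres and radians):
On the way, in this order (a step that is already met when the one before it is completed fails the run):
1. the template is lifted out of its stand (distance between template_mid and stand_slot above 0.12 m), for 0.1 s.
2. while still held, the template is set fully home on the offcut that it fits (((x of template_notch in the frame of cradle_a_top between -0.04 and 0.04 m and y of template_notch in the frame of cradle_a_top between -0.016 and 0.016 m and z of template_notch in the frame of cradle_a_top between 0.0322 and 0.0372 m and angle between the x axis of template_notch and the x axis of cradle_a_top, either way round below 0.12 rad and angle between template_mid's own z axis and vertical below 0.07 rad) or (x of template_notch in the frame of cradle_b_top between -0.04 and 0.04 m and y of template_notch in the frame of cradle_b_top between -0.016 and 0.016 m and z of template_notch in the frame of cradle_b_top between 0.0322 and 0.0372 m and angle between the x axis of template_notch and the x axis of cradle_b_top, either way round below 0.12 rad and angle between template_mid's own z axis and vertical below 0.07 rad) or (x of template_notch in the frame of cradle_c_top between -0.04 and 0.04 m and y of template_notch in the frame of cradle_c_top between -0.016 and 0.016 m and z of template_notch in the frame of cradle_c_top between 0.0322 and 0.0372 m and angle between the x axis of template_notch and the x axis of cradle_c_top, either way round below 0.12 rad and angle between template_mid's own z axis and vertical below 0.07 rad)) and contact force between the fingers and template above 1 N), for 0.1 s.
At the end, for the whole second after the job is handed in: The template, released and at rest, stands fully home on the offcut it fits: its notch within 2.5 mm of the height of the bead's crown (on the others it stands 5 mm or more too high), within 40 mm of the cradle's middle along the offcut, square to 0.12 rad, upright to 0.07 rad (((x of template_notch in the frame of cradle_a_top between -0.04 and 0.04 m and y of template_notch in the frame of cradle_a_top between -0.016 and 0.016 m and z of template_notch in the frame of cradle_a_top between 0.0322 and 0.0372 m and angle between the x axis of template_notch and the x axis of cradle_a_top, either way round below 0.12 rad and angle between template_mid's own z axis and vertical below 0.07 rad) or (x of template_notch in the frame of cradle_b_top between -0.04 and 0.04 m and y of template_notch in the frame of cradle_b_top between -0.016 and 0.016 m and z of template_notch in the frame of cradle_b_top between 0.0322 and 0.0372 m and angle between the x axis of template_notch and the x axis of cradle_b_top, either way round below 0.12 rad and angle between template_mid's own z axis and vertical below 0.07 rad) or (x of template_notch in the frame of cradle_c_top between -0.04 and 0.04 m and y of template_notch in the frame of cradle_c_top between -0.016 and 0.016 m and z of template_notch in the frame of cradle_c_top between 0.0322 and 0.0372 m and angle between the x axis of template_notch and the x axis of cradle_c_top, either way round below 0.12 rad and angle between template_mid's own z axis and vertical below 0.07 rad)) and linear speed of template below 0.01 m/s and angular speed of template below 0.1 rad/s); the robot touches nothing.
It fails at once if the template is pressed on an offcut or cradle (sum over its contacts) with more than 22 N (contact force between template and cradle_a above 22 N or contact force between template and cradle_b above 22 N or contact force between template and cradle_c above 22 N).
It fails at once if the template is dropped or tipped over (angle between template_mid's own z axis and vertical above 0.7 rad).
It fails at once if the jar, dish or tin is shifted by more than 25 mm (distance of any of jar_mid, dish_mid, medium_tin_mid from where it was at the start of the episode above 0.025 m).
It also fails if it takes over 72 s, if anything falls off the work surface, if the arm or the gripper's body presses on something with over 40 N, if the wrist force passes 120 N, or if a joint passes its speed limit or range.

## Working session

There is one attempt and no reset: what is moved stays moved. The work goes in short steps, Python scripts to look and compute and a tool call to move; the robot and the scene stay as the last step left them, time stands still between calls to the robot, and variables do not carry over. Pictures are saved under pics/ and viewed, on a budget of 10 in all, crops included, one or two more only if the job needs it, and the job is handed in when it is done.

Besides the shell and the picture viewer there is one more tool, called after "Request:" by a JSON object that holds its "name" and its "arguments", one argument or row to a line. send_rows: Moves the arm, as the interface text tells. Its arguments: {"type":"object","properties":{"series":{"type":"array"}},"required":["series"]}

```bash
mkdir -p pics
cat > h.py <<'E'
import numpy as np, cv2
from cell import readout, vision, ticket, spotter
def save(f,n): cv2.imwrite('pics/'+n, f['img'][:,:,::-1])
def ray(f,px):
    d=np.array([(px[0]-f['cx'])/f['fx'],(px[1]-f['cy'])/f['fy'],1.])
    V=np.array(f['view']); R=V[:3,:3]; return -R.T@V[:3,3], R.T@d
def onz(f,px,z):
    o,d=ray(f,px); return o+d*(z-o[2])/d[2]
def proj(f,p):
    V=np.array(f['view']); c=V[:3,:3]@np.array(p,float)+V[:3,3]
    return np.array([f['fx']*c[0]/c[2]+f['cx'],f['fy']*c[1]/c[2]+f['cy']])
E
python3 - <<'E'
from h import *
print(readout.get_state())
T=vision.grab_frame("top");S=vision.grab_frame("side")
a=np.hstack([T['img'],S['img']]);
save(T,'top.png');save(S,'side.png')
H={'template_mid':47.5+8,'template':8,'stand_slot':8,'cradle_a_top':12,'jar_mid':57,'dish_mid':26,'medium_tin_mid':10.5}
for f,nm in((T,'top'),(S,'side')):
    print(nm,f['fx'],f['cx'],f['cy'],np.round(ray(f,(f['cx'],f['cy'])),2).tolist())
    for n,z in H.items():
        for d in spotter.mark_of(n,f)[:5]:
            print(n,round(d['conf'],2),np.round(d['centre'],1),np.round(onz(f,d['centre'],z),1))
E
```

```text
{'time': 0.0, 'joints': array([67.4654929 , 35.2907004 , -0.72403611, 81.64172103,  0.46271084,
       63.2185891 , -2.31272902]), 'qd': array([-0.04283752,  0.0268323 ,  0.05192454, -0.07235911,  0.02989051,
       -0.03025698,  0.03564229]), 'joint_efforts': array([-1.95248191e-05, -4.69212592e+01,  2.58965185e-01, -1.71033955e+01,
        9.88341286e-03,  9.74746188e-03,  8.03063472e-06]), 'position': array([ 232.84448963, -605.99433476,  212.31939195]), 'tcp_rot': array([-1.79851811e+02,  2.29346795e-04,  2.10223399e+01]), 'ft_force': array([-0.66228139,  0.04843979,  0.88703054]), 'wrist_torque': array([ 0.00431847,  0.02270661, -0.01739976]), 'grip_width': 85.50396306219899}
top 413.91496665106814 256.5687794489387 199.5834434844051 [[413.74, -117.09, 1307.11], [0.08, -0.01, -1.0]]
template_mid 0.78 [323.8 259.7] [ 336.7 -334.9   55.5]
template_mid 0.55 [380.5 191.1] [ 546.2 -508.4   55.5]
template_mid 0.42 [332. 211.] [ 483.5 -360.    55.5]
template_mid 0.41 [278.  209.1] [ 487.2 -196.    55.5]
template 0.85 [371.8 195.7] [ 536.2 -495.4    8. ]
template 0.51 [320.7 260. ] [ 33
[... 623 characters left out ...]
1.4] [ 553.6 -485.6   55.5]
template_mid 0.57 [214.9 244.9] [ 334.8 -313.6   55.5]
template_mid 0.49 [277.1 247. ] [ 487.3 -363.8   55.5]
template 0.82 [271.4 260.2] [ 475.  -351.4    8. ]
template 0.78 [217.8 270.8] [ 332.3 -360.9    8. ]
template 0.77 [317.5 297.9] [ 542.2 -521.5    8. ]
stand_slot 0.65 [275.7 258.9] [ 487.3 -348.6    8. ]
stand_slot 0.2 [279.9 147.9] [699.8 396.5   8. ]
cradle_a_top 0.72 [241.8 191.8] [472.5  44.1  12. ]
cradle_a_top 0.68 [273.8 243.3] [ 499.2 -282.3   12. ]
jar_mid 0.9 [275.3 147.8] [651.6 284.9  57. ]
jar_mid 0.68 [258.4 230.5] [ 458.1 -277.2   57. ]
dish_mid 0.86 [315.2 204.2] [ 672.1 -125.7   26. ]
medium_tin_mid 0.74 [293.8 196.7] [631.  -32.9  10.5]
```

View pics/top.png

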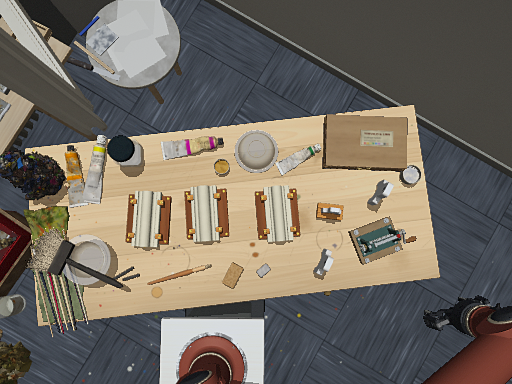

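View pics/side.png

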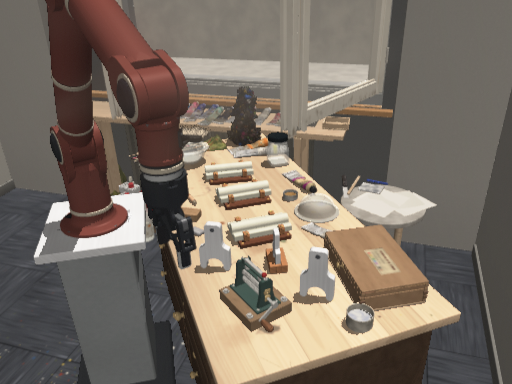

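Top view: cradles near px (149,219), (206,213) and (277,213), the stand with the template at (330,211), and larger look-alike templates at (323,262) and (380,193). The side view agrees with this. I'll go over the stand for a wrist view.

Request:
{"name": "send_rows", "arguments": {
  "series": [
    [0,2.5,2.5,0.6,0],
    [0,2.5,2.5,0.6,0],
    [0,2.5,2.5,0.6,0],
    [0,2.5,2.5,0.6,0],
    [0,2.5,2.5,0.6,0],
    [0,2.5,2.5,0.6,0],
    [0,2.5,2.5,0.6,0],
    [0,2.5,2.5,0.6,0],
    [0,2,2.5,0.6,0],
    [0,0,0,0,0],
    [0,0,0,0,0]
  ]
}}

```text
time: 1.9
position: [453.6, -381.2, 267.7]
tcp_rot: [180.0, 0.0, 21.1]
ft_force: [-1.2, 0.2, 0.7]
grip_width: 85.5
```

```bash
cat >> h.py <<'E'
from scipy.spatial.transform import Rotation as Ro
def wrist():
    s=readout.get_state(); f=vision.grab_frame("wrist")
    M=np.eye(4); M[:3,:3]=Ro.from_euler('xyz',s['tcp_rot'],degrees=True).as_matrix(); M[:3,3]=s['position']
    f['view']=np.linalg.inv(M@np.array(f['T_tool_cam'])); return s,f
def rectfit(f,mask,z):
    c,_=cv2.findContours(mask.astype(np.uint8),cv2.RETR_EXTERNAL,cv2.CHAIN_APPROX_NONE)
    c=max(c,key=cv2.contourArea)[:,0]
    P=np.array([onz(f,p,z)[:2] for p in c],np.float32); return cv2.minAreaRect(P)
E
python3 - <<'E'
from h import *
s,f=wrist(); save(f,'w1.png'); print(s['position'],s['tcp_rot'],s['ft_force']); print(np.round(f['T_tool_cam'],3),f['fx'],f['cx'],f['cy'])
for n,z in(('template_mid',55),('stand_slot',8),('cradle_a_top',12)):
  for d in spotter.mark_of(n,f)[:4]: print(n,d['conf'],np.round(d['centre']),np.round(onz(f,d['centre'],z),1))
T=vision.grab_frame("top")
for n,z in(('cradle_a',20),('template',55)):
  for d in spotter.outline_of(n,T)[:5]: print(n,round(d['conf'],2),d['rect'],rectfit(T,d['mask'],z))
E
```

```text
[ 453.56453749 -381.22175292  267.67600538] [1.79973657e+02 6.68376075e-03 2.11405845e+01] [-1.20536546  0.22814958  0.71157938]
[[  -0.      -0.963   -0.269   68.211]
 [   1.      -0.      -0.      -0.284]
 [   0.      -0.269    0.963 -160.807]
 [   0.       0.       0.       1.   ]] 285.8670779277284 256.79310216364314 189.0437813545977
template_mid 0.96 [376. 132.] [ 545.7 -508.9   55. ]
template_mid 0.93 [252. 135.] [ 485.5 -362.2   55. ]
template_mid 0.78 [192. 234.] [ 325.2 -331.9   55. ]
cradle_a 0.73 [187.2, 186.2, 231.1, 245.7] ((475.8836669921875, 24.794357299804688), (172.8240966796875, 131.0405731201172), 4.498465061187744)
cradle_a 0.7 [255.0, 182.7, 297.2, 245.1] ((477.16522216796875, -195.60906982421875), (176.29066467285156, 132.73985290527344), 5.900544166564941)
cradle_a 0.6 [122.4, 191.4, 172.0, 247.7] ((453.6576843261719, 206.22320556640625), (137.19276428222656, 171.82823181152344), 87.27275848388672)
cradle_a 0.38 [317.8, 208.6, 342.0, 213.6] ((489.220458984375, -360.9028015136719), (56.5171012878418, 18.411693572998047), 85.53924560546875)
template 0.72 [314.3, 248.6, 333.6, 277.2] ((329.9620361328125, -337.8044738769531), (41.602752685546875, 76.4355697631836), 65.94024658203125)
template 0.53 [319.6, 203.6, 338.3, 213.6] ((486.6011047363281, -353.99554443359375), (54.74860382080078, 18.23795509338379), 89.77680969238281)
template 0.47 [367.0, 182.1, 392.5, 199.6] ((550.5510864257812, -501.8735046386719), (31.568313598632812, 81.64944458007812), 42.993309020996094)
```

View pics/w1.png

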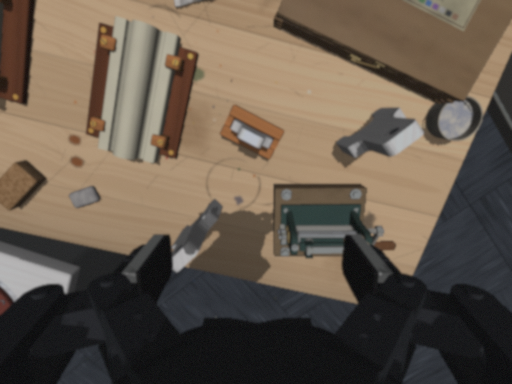

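Wrist view: the stand with the template is at (252,132), and a cradle is at (142,90). I'll turn to yaw 0 and go closer, camera above the tang.

Request:
{"name": "send_rows", "arguments": {
  "series": [
    [0,-0.3,0.3,-1,-0.046],
    [0,-0.3,0.3,-1,-0.046],
    [0,-0.3,0.3,-1,-0.046],
    [0,-0.4,0.3,-1,-0.046],
    [0,-0.4,0.3,-1,-0.046],
    [0,-0.4,0.4,-1.2,-0.046],
    [0,-0.4,0.4,-1.5,-0.046],
    [0,-0.4,0.3,-1.5,-0.047],
    [0,0,0,0,0],
    [0,0,0,0,0]
  ]
}}

```text
time: 3.25
position: [424.2, -356.2, 175.8]
tcp_rot: [180.0, -0.0, -0.1]
ft_force: [0.7, -0.6, 0.1]
grip_width: 85.5
```

Run:
```python
from h import *
s,f=wrist(); save(f,'w2.png'); print(s['position'],s['tcp_rot'],s['ft_force'])
for n,z in(('template_mid',55),('stand_slot',8)):
  for d in spotter.mark_of(n,f)[:4]: print(n,d['conf'],np.round(d['centre']),np.round(onz(f,d['centre'],z),1))
for n,z in(('template',103),('stand_slot',24)):
  for d in spotter.outline_of(n,f)[:3]: print(n,round(d['conf'],2),d['rect'],rectfit(f,d['mask'],z))
```

```text
[ 424.23887908 -356.20334381  175.76268164] [ 1.79983733e+02 -1.59247899e-02 -9.46664380e-02] [ 0.65514728 -0.61232217  0.10195673]
template_mid 0.74 [235. 264.] [ 327.7 -331.2   55. ]
template_mid 0.58 [433.  41.] [ 550.4 -513.7   55. ]
stand_slot 0.57 [259. 116.] [ 484.6 -358.5    8. ]
template 0.82 [232.9, 106.9, 291.8, 129.2] ((485.4009094238281, -359.7387390136719), (46.89754867553711, 13.189037322998047), 84.29840087890625)
template 0.62 [218.9, 213.2, 258.6, 319.3] ((350.7745056152344, -337.10882568359375), (29.21095085144043, 109.94451904296875), 80.93013763427734)
template 0.57 [370.7, 0.0, 510.3, 96.3] ((539.8950805664062, -490.5301513671875), (49.75537872314453, 109.34017944335938), 24.208621978759766)
stand_slot 0.91 [221.9, 91.9, 300.5, 144.6] ((485.4615478515625, -359.8914794921875), (80.27668762207031, 46.198211669921875), 84.23969268798828)
```

View pics/w2.png

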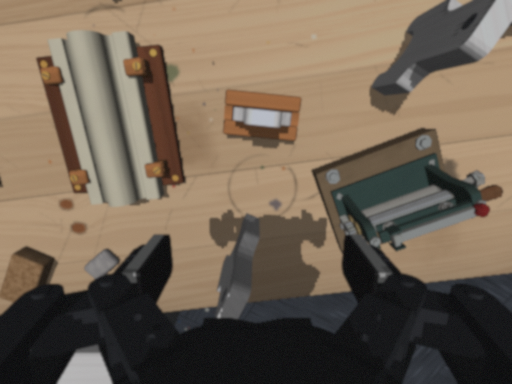

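Request:
{"name": "send_rows", "arguments": {
  "series": [
    [0,2,-0.1,0,-0.05],
    [0,2,-0.1,0,-0.049],
    [0,2.12,-0.16,0,0],
    [0,0,0,-1.5,0],
    [0,0,0,-2,0],
    [0,0,0,-2,0],
    [0,0,0,-2,0],
    [0,0,0,-1.1,0],
    [0,0,0,0,0],
    [0.5,0,0,0,0],
    [0.7,0,0,0,0],
    [1,0,0,0,0]
  ]
}}

```text
time: 4.7
position: [485.9, -359.8, 90.6]
tcp_rot: [179.9, -0.1, -5.8]
ft_force: [-0.4, 0.4, -0.3]
grip_width: 44.1
```

Request:
{"name": "send_rows", "arguments": {
  "series": [
    [1,0,0,0,0],
    [1,0,0,0,0],
    [1,0,0,0,0],
    [1,0,0,0,0]
  ]
}}

```text
time: 5.1
position: [485.3, -359.3, 89.5]
tcp_rot: [-180.0, -0.0, -5.8]
ft_force: [-0.2, 0.0, 0.9]
grip_width: 0.1
```

Run:
```python
from h import *
s=readout.get_state();print(s['position'],s['tcp_rot'],s['ft_force'],s['wrist_torque'],s['grip_width'])
```

```text
[ 485.31104485 -359.30572449   89.54647301] [-1.79995714e+02 -2.74757697e-03 -5.79557983e+00] [-0.20929411  0.0018672   0.92939722] [-0.02064656  0.00965296 -0.0057528 ] 0.05150228587934406
```

Run:
```python
from h import *
s,f=wrist(); S=vision.grab_frame("side")
a=cv2.resize(S['img'][180:330,200:400],(600,450)); cv2.imwrite('pics/m1.png',np.vstack([a[:,:,::-1]]))
```

```text
(no output)
```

View pics/m1.png

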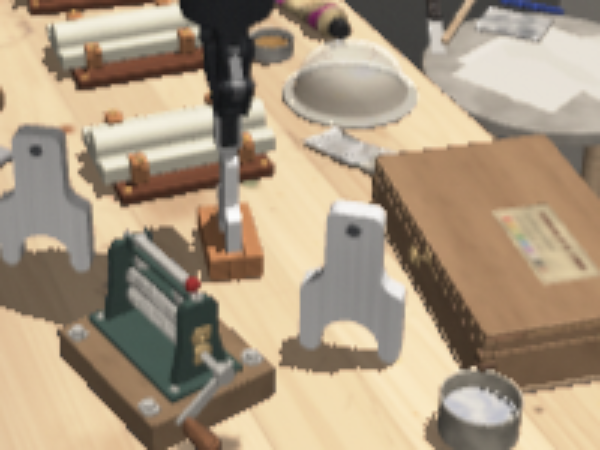

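Run:
```python
from h import *
S=vision.grab_frame("side")
for z in (24,66,73,90,103,120): print(z,[np.round((proj(S,(485.4,y,z))-[200,180])*3).tolist() for y in(-388,-374.5,-360,-345)])
W=[spotter.outline_of('template',S)]
for d in W[0][:3]: print(d['conf'],d['rect'])
s,f=wrist(); save(f,'w3.png')
```

```text
24 [[237.0, 248.0], [233.0, 239.0], [228.0, 229.0], [224.0, 220.0]]
66 [[236.0, 207.0], [232.0, 198.0], [228.0, 189.0], [223.0, 179.0]]
73 [[236.0, 200.0], [232.0, 191.0], [228.0, 182.0], [223.0, 172.0]]
90 [[236.0, 183.0], [232.0, 174.0], [228.0, 165.0], [223.0, 155.0]]
103 [[236.0, 169.0], [232.0, 161.0], [228.0, 151.0], [223.0, 142.0]]
120 [[236.0, 152.0], [232.0, 143.0], [227.0, 134.0], [223.0, 125.0]]
0.86 [198.8, 223.8, 230.3, 269.0]
0.57 [300.0, 246.5, 336.5, 296.3]
0.52 [270.8, 229.8, 283.4, 265.3]
```

View pics/w3.png

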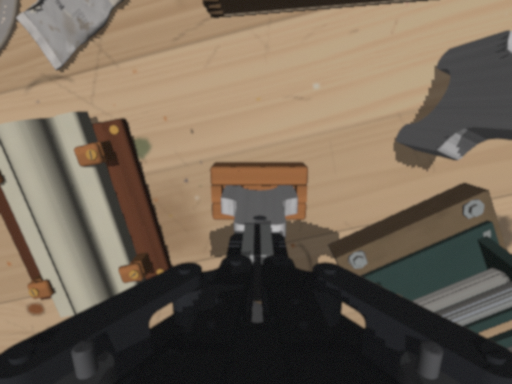

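Run:
```python
from h import *
s,f=wrist()
print(s['position'])
for z in (24,66,73,90,103,120): print(z,[np.round(proj(f,(x,-359.7,z))).tolist() for x in(470,479.4,485.4,491.4,500)])
cv2.imwrite('pics/w4.png',cv2.resize(f['img'][150:280,180:340],(800,650))[:600,:,::-1])
```

```text
[ 485.29145694 -359.32269511   89.45129602]
24 [[260.0, 212.0], [258.0, 201.0], [258.0, 194.0], [257.0, 188.0], [256.0, 177.0]]
66 [[260.0, 233.0], [259.0, 220.0], [258.0, 212.0], [257.0, 204.0], [256.0, 192.0]]
73 [[260.0, 237.0], [259.0, 224.0], [258.0, 216.0], [257.0, 207.0], [256.0, 195.0]]
90 [[260.0, 249.0], [259.0, 235.0], [258.0, 226.0], [257.0, 217.0], [255.0, 203.0]]
103 [[261.0, 260.0], [259.0, 245.0], [258.0, 235.0], [257.0, 225.0], [255.0, 211.0]]
120 [[261.0, 276.0], [259.0, 260.0], [258.0, 249.0], [257.0, 239.0], [255.0, 222.0]]
```

View pics/w4.png

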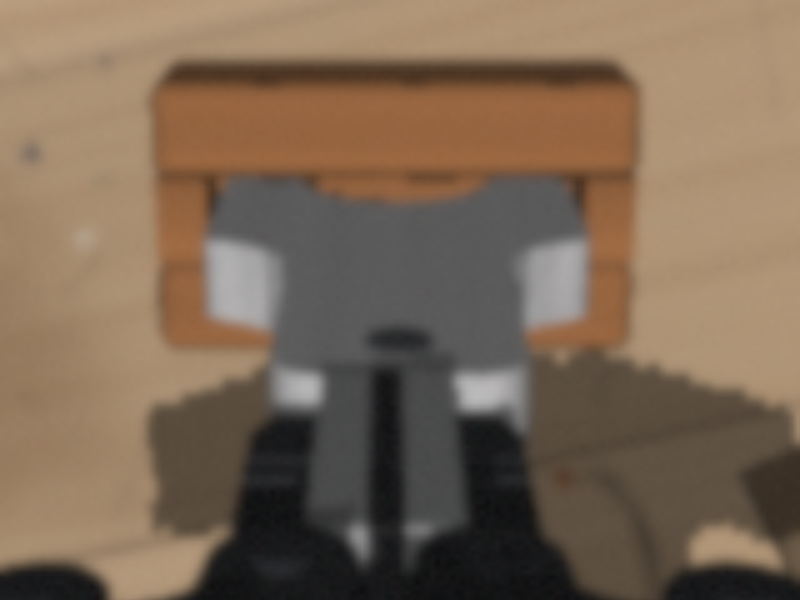

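The wrist close-up shows the shut fingertips (row ≈222) just above the tang top. Side-view geometry agrees: the tips really stand about 17 mm behind the reported TCP (z ≈ 106), not ahead of it. Nothing was disturbed, so I'll open, go about 35 mm lower and regrip.

Request:
{"name": "send_rows", "arguments": {
  "series": [
    [0,0,0,0.5,0],
    [0,0,0,0,0],
    [0,0,0,0,0],
    [0,0,0,0,0],
    [0,0,0,0,0],
    [0,0,0,-1.5,0],
    [0,0,0,-1.5,0],
    [0,0,0,-1,0],
    [0,0,0,0,0],
    [0.4,0,0,0,0],
    [0.6,0,0,0,0],
    [0.75,0,0,0,0]
  ]
}}

```text
time: 6.6
position: [485.8, -359.7, 55.3]
tcp_rot: [180.0, -0.1, -5.8]
ft_force: [0.5, -0.0, -1.0]
grip_width: 44.2
```

Request:
{"name": "send_rows", "arguments": {
  "series": [
    [1,0,0,0,0],
    [1,0,0,0,0],
    [1,0,0,0,0],
    [1,0,0,0,0]
  ]
}}

```text
time: 7.0
position: [485.7, -359.4, 55.1]
tcp_rot: [180.0, -0.1, -5.8]
ft_force: [0.8, -0.1, 4.6]
grip_width: 28.7
```

Run:
```python
from h import *
s,f=wrist();print(s['position'],s['tcp_rot'],s['ft_force'],s['wrist_torque'],s['grip_width'])
cv2.imwrite('pics/w5.png',cv2.resize(f['img'][120:300,136:376],(800,600))[:,:,::-1])
```

```text
[ 485.73969644 -359.44939686   55.10434971] [ 1.79986532e+02 -5.83791348e-02 -5.79298160e+00] [ 0.82597664 -0.14509071  4.61399538] [ 0.258682    0.05102011 -0.00348068] 28.70153587201666
```

Request:
{"name": "send_rows", "arguments": {
  "series": [
    [1,0,0,0.5,0],
    [1,0,0,2,0],
    [1,0,0,3,0],
    [1,0,0,4,0],
    [1,0,0,4,0],
    [1,-1,3,0,0.06],
    [1,-1,3,0,0.06],
    [1,-1,3,0,0.068],
    [1,-1,4,0,0],
    [1,-1.2,3,0,0],
    [1,0,0,0,0],
    [1,0,0,0,0]
  ]
}}

```text
time: 8.25
position: [433.1, -199.1, 189.5]
tcp_rot: [180.0, 0.0, 5.1]
ft_force: [0.7, 0.0, -1.6]
grip_width: 28.7
```

Run:
```python
from h import *
s,f=wrist();print(s['position'],s['tcp_rot'],s['ft_force'],s['wrist_torque'],s['grip_width'])
save(f,'w6.png')
for n,z in(('cradle_a',29),):
  for d in spotter.outline_of(n,f)[:3]: print(n,round(d['conf'],2),d['rect'],rectfit(f,d['mask'],z))
  for d in spotter.mark_of('cradle_a_top',f)[:3]: print(d['conf'],d['centre'],onz(f,d['centre'],12))
```

```text
[ 433.0630138  -199.05084171  189.50941135] [1.79979826e+02 1.13937727e-02 5.05049465e+00] [ 0.67658409  0.01684834 -1.56803219] [-0.01056528 -0.02934365  0.0392222 ] 28.742166977260883
cradle_a 0.84 [197.0, 46.8, 320.3, 208.8] ((477.89605712890625, -195.82525634765625), (172.79351806640625, 125.81733703613281), 5.465641021728516)
cradle_a 0.58 [0.0, 23.9, 133.1, 195.3] ((474.2684020996094, 16.385311126708984), (178.83636474609375, 137.22988891601562), 4.213138580322266)
0.95 [65.7, 115.6] [474.52808479  24.87888847  12.        ]
```

View pics/w6.png

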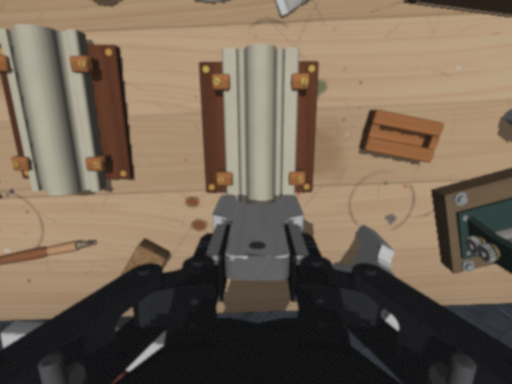

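```bash
cat >> h.py <<'E'
def patch(f,c,yaw,z,L=90,W=75,k=4):
    a=np.radians(yaw); u=np.array([np.cos(a),np.sin(a)]); v=np.array([-np.sin(a),np.cos(a)])
    # image: up=+x of cradle, left=+y ; k px/mm
    q=[(L,W),(L,-W),(-L,-W),(-L,W)]
    src=np.float32([proj(f,(*(np.array(c)+p*u+r*v),z)) for p,r in q])
    dst=np.float32([(0,0),(2*W*k,0),(2*W*k,2*L*k),(0,2*L*k)])
    return cv2.warpPerspective(f['img'],cv2.getPerspectiveTransform(src,dst),(2*W*k,2*L*k))
def shot(tag):
    s,f=wrist(); print(s['position'],s['tcp_rot'][2],s['ft_force'],s['grip_width'])
    np.savez(tag+'.npz',**{k:f[k] for k in('img','fx','fy','cx','cy','view')})
    for d in spotter.outline_of('cradle_a',f)[:3]: print(round(d['conf'],2),d['rect'],rectfit(f,d['mask'],20))
    for d in spotter.mark_of('cradle_a_top',f)[:3]: print(round(d['conf'],2),d['centre'],onz(f,d['centre'],12)[:2])
    return f
E
python3 -c "
from h import *
shot('C')"
```

```text
[ 433.51249285 -200.79369659  189.4162219 ] 4.857183220048085 [ 0.68391972 -1.0833444  -1.83387425] 28.74202342602341
0.84 [195.8, 45.9, 318.2, 205.3] ((478.2246398925781, -196.17308044433594), (176.32066345214844, 128.2473907470703), 5.296364784240723)
0.79 [0.0, 25.1, 132.4, 195.7] ((473.7420959472656, 22.562538146972656), (183.86827087402344, 142.18829345703125), 4.576050758361816)
0.92 [61.2, 119.0] [471.54731291  28.29030536]
```

Request:
{"name": "send_rows", "arguments": {
  "series": [
    [1,0,4,0,0],
    [1,0,4,0,0],
    [1,0,4,0,0],
    [1,0,4,0,0],
    [1,0,4,0,0],
    [1,0,2.4,0,0],
    [1,0,0,0,0],
    [1,0,0,0,0]
  ]
}}

```text
time: 9.35
position: [433.5, 24.3, 189.4]
tcp_rot: [180.0, 0.0, 5.0]
ft_force: [-0.1, -1.0, -1.8]
grip_width: 29.0
```

```bash
python3 -c "
from h import *
shot('B')"
```

```text
[433.5411914   24.27442274 189.41127413] 4.998480580381412 [-0.06218693 -0.97166728 -1.76944359] 28.98461876028416
0.97 [200.3, 46.2, 319.6, 202.7] ((477.12347412109375, 25.258953094482422), (173.36697387695312, 129.2850341796875), 4.615357398986816)
0.97 [39.4, 48.5, 165.9, 215.1] ((449.4433898925781, 203.2197265625), (135.6349334716797, 186.91944885253906), 87.65406036376953)
0.9 [380.9, 66.0, 512.0, 226.3] ((472.2908935546875, -192.32745361328125), (183.57574462890625, 140.11312866210938), 4.973147869110107)
0.96 [258.8, 135.4] [472.14679669  25.59694922]
```

Request:
{"name": "send_rows", "arguments": {
  "series": [
    [1,-0.4,4,0,-0.03],
    [1,-0.4,4,0,-0.03],
    [1,-0.4,4,0,-0.03],
    [1,-0.4,4,0,-0.03],
    [1,-0.4,2,0,-0.02],
    [1,0,0,0,0],
    [1,0,0,0,0]
  ]
}}

```text
time: 10.2
position: [413.7, 203.2, 189.3]
tcp_rot: [179.9, 0.0, -3.1]
ft_force: [-0.7, -0.5, -0.7]
grip_width: 28.8
```

```bash
python3 -c "
from h import *
shot('A')"
```

```text
[413.71780071 203.1551031  189.30892655] -3.1212924839647687 [-0.74125857 -0.52677512 -0.67471342] 28.769521246796888
0.8 [190.9, 44.8, 312.8, 202.5] ((457.42327880859375, 206.65475463867188), (129.3849334716797, 173.6399383544922), 87.671630859375)
0.68 [346.2, 12.7, 472.2, 187.9] ((471.76202392578125, 30.853313446044922), (185.08245849609375, 131.83206176757812), 4.617984771728516)
0.66 [409.2, 106.0] [475.60161476  26.47052727]
```

Run:
```python
from h import *
from scipy.signal import find_peaks
C={'C':((478.2,-196.0),5.4),'B':((477.1,25.3),4.6),'A':((457.4,206.7),-2.4)}
ims=[]
for t,(c,y) in C.items():
    f=dict(np.load(t+'.npz'))
    # refine yaw: maximise sharpness of column profile
    def prof(y,z,ch=None): 
        p=patch(f,c,y,z).astype(float); g=p.mean(2)
        return g[(90-15)*4-60*0:(90-15)*4+120].mean(0) if False else g[220:420].mean(0)  # x from +35 to -15
    ys=np.arange(y-4,y+4.01,.25); sc=[np.abs(np.diff(cv2.GaussianBlur(prof(v,31)[None],(0,0),1.5)[0])).__pow__(2).sum() for v in ys]
    yb=ys[int(np.argmax(sc))]
    g=np.diff(cv2.GaussianBlur(prof(yb,31)[None],(0,0),2)[0]); k,_=find_peaks(np.abs(g),height=1.0)
    print(t,'yaw',yb,[(round(75-(i+.5)/4,1),round(g[i],1)) for i in k])
    g=np.diff(cv2.GaussianBlur(prof(yb,12)[None],(0,0),2)[0]); k,_=find_peaks(np.abs(g),height=1.5)
    print('  z12',[(round(75-(i+.5)/4,1),round(g[i],1)) for i in k if abs(75-i/4)>45])
    ims.append(patch(f,c,yb,31,90,44,3)[150:540])
m=np.hstack(ims); print(m.shape); cv2.imwrite('pics/mont.png',m[:,:,::-1])
```

```text
C yaw 5.4 [(np.float64(61.4), np.float64(-6.3)), (np.float64(37.1), np.float64(6.6)), (np.float64(23.1), np.float64(-4.7)), (np.float64(19.9), np.float64(3.7)), (np.float64(14.9), np.float64(-4.5)), (np.float64(10.9), np.float64(2.6)), (np.float64(6.4), np.float64(1.1)), (np.float64(-10.1), np.float64(-1.1)), (np.float64(-15.1), np.float64(-2.7)), (np.float64(-19.1), np.float64(4.7)), (np.float64(-24.4), np.float64(-3.8)), (np.float64(-27.4), np.float64(4.6)), (np.float64(-41.4), np.float64(-6.6)), (np.float64(-62.4), np.float64(5.3))]
  z12 [(np.float64(64.9), np.float64(-6.0)), (np.float64(-65.9), np.float64(5.0))]
B yaw 4.6 [(np.float64(61.6), np.float64(-6.4)), (np.float64(43.6), np.float64(6.8)), (np.float64(35.1), np.float64(-4.7)), (np.float64(31.9), np.float64(3.4)), (np.float64(23.6), np.float64(-4.3)), (np.float64(19.6), np.float64(2.5)), (np.float64(-11.1), np.float64(-2.6)), (np.float64(-15.1), np.float64(4.5)), (np.float64(-23.1), np.float64(-3.2)), (np.float64(-26.4), np.float64(4.3)), (np.float64(-34.9), np.float64(-6.8)), (np.float64(-61.9), np.float64(6.5))]
  z12 [(np.float64(65.1), np.float64(-6.1)), (np.float64(46.1), np.float64(6.5)), (np.float64(-65.6), np.float64(6.2))]
A yaw -2.1500000000000004 [(np.float64(61.4), np.float64(-6.7)), (np.float64(41.6), np.float64(6.8)), (np.float64(31.6), np.float64(-4.9)), (np.float64(28.4), np.float64(3.4)), (np.float64(19.1), np.float64(-3.7)), (np.float64(15.1), np.float64(2.4)), (np.float64(-4.9), np.float64(-1.2)), (np.float64(-10.6), np.float64(-2.7)), (np.float64(-14.6), np.float64(4.4)), (np.float64(-24.1), np.float64(-2.9)), (np.float64(-27.4), np.float64(3.7)), (np.float64(-37.1), np.float64(-6.4)), (np.float64(-62.1), np.float64(6.2))]
  z12 [(np.float64(65.4), np.float64(-6.4)), (np.float64(-65.6), np.float64(6.0))]
(390, 792, 3)
```

View pics/mont.png

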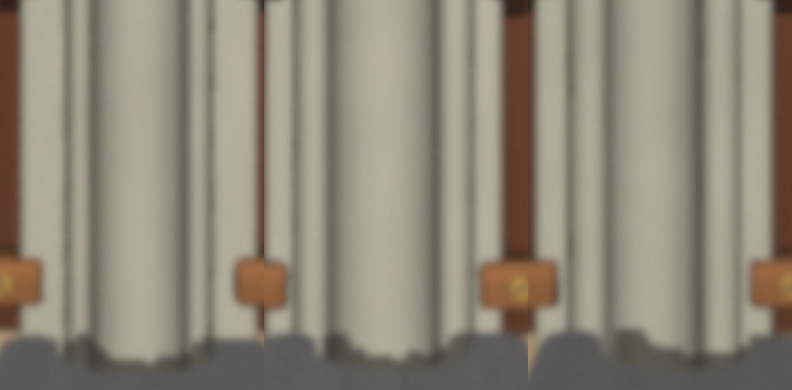

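The montage, with profile edges, shows three offcuts:

| Cradle | Bead width | Coves | Reading |
|---|---|---|---|
| C (left) | ≈30 mm | ±23.7 mm, narrow | coves too narrow |
| B (middle) | ≈35 mm | – | bead too fat |
| A (right) | ≈30 mm | ±27.9 mm | fits |

A's bead is +2.2 mm from the board's middle. I'll try A first by feel and hover just above its bead.

Request:
{"name": "send_rows", "arguments": {
  "series": [
    [1,0.9,0.15,0,0.017],
    [1,0.9,0.15,-1,0],
    [1,0.9,0.15,-2,0],
    [1,0.93,0.15,-2,0],
    [1,0,0,-2,0],
    [1,0,0,-1.4,0],
    [1,0,0,0,0],
    [1,0,0,0,0],
    [1,0,0,0,0]
  ]
}}

```text
time: 11.25
position: [450.6, 210.9, 106.1]
tcp_rot: [-179.9, -0.1, -2.1]
ft_force: [0.4, 0.8, -1.1]
grip_width: 29.0
```

Run:
```python
from h import *
from scipy.signal import find_peaks
f=shot('A2')
s=readout.get_state(); print(s['wrist_torque'])
for d in spotter.outline_of('template',f)[:2]:
    print(d['conf'],d['rect'])
    m=d['mask']
    for r in range(int(d['rect'][1]),int(d['rect'][3]),6):
        c=np.where(m[r])[0]; 
        if len(c): print(r,c[0],c[-1],(c[0]+c[-1])/2)
cv2.imwrite('pics/w7.png',cv2.resize(f['img'][60:330,76:436],(800,600))[:,:,::-1])
```

```text
[450.55268892 210.8619635  106.07029906] -2.0954155229625857 [ 0.35497617  0.76321661 -1.07005688] 29.029905502755778
0.66 [183.7, 78.0, 341.1, 285.7] ((463.83978271484375, 207.06268310546875), (128.02777099609375, 158.11282348632812), 88.21676635742188)
0.76 [464.7, 150.8] [476.14677804  24.84091914]
0.24 [257.6, 201.3] [435.61387552 211.11475191]
[-0.0423867   0.08392856 -0.0025266 ]
0.62 [211.9, 194.7, 305.3, 279.3]
200 219 297 258.0
206 216 299 257.5
212 213 302 257.5
218 212 302 257.0
224 213 302 257.5
230 230 302 266.0
236 229 285 257.0
242 227 286 256.5
248 226 287 256.5
254 225 288 256.5
260 225 288 256.5
266 225 288 256.5
272 225 288 256.5
278 228 285 256.5
0.2 [382.6, 40.4, 512.0, 258.7]
46 470 511 490.5
52 435 511 473.0
58 418 511 464.5
64 418 511 464.5
70 416 511 463.5
76 386 511 448.5
82 385 511 448.0
88 385 511 448.0
94 385 511 448.0
100 385 511 448.0
106 385 511 448.0
112 385 511 448.0
118 385 511 448.0
124 386 511 448.5
130 385 511 448.0
136 385 511 448.0
142 385 511 448.0
148 385 511 448.0
154 385 511 448.0
160 385 511 448.0
166 385 511 448.0
172 385 511 448.0
178 386 511 448.5
184 386 511 448.5
190 386 511 448.5
196 385 511 448.0
202 385 511 448.0
208 385 511 448.0
214 385 511 448.0
220 385 511 448.0
226 385 510 447.5
232 386 509 447.5
238 412 508 460.0
244 412 506 459.0
250 418 489 453.5
256 460 485 472.5
```

View pics/w7.png

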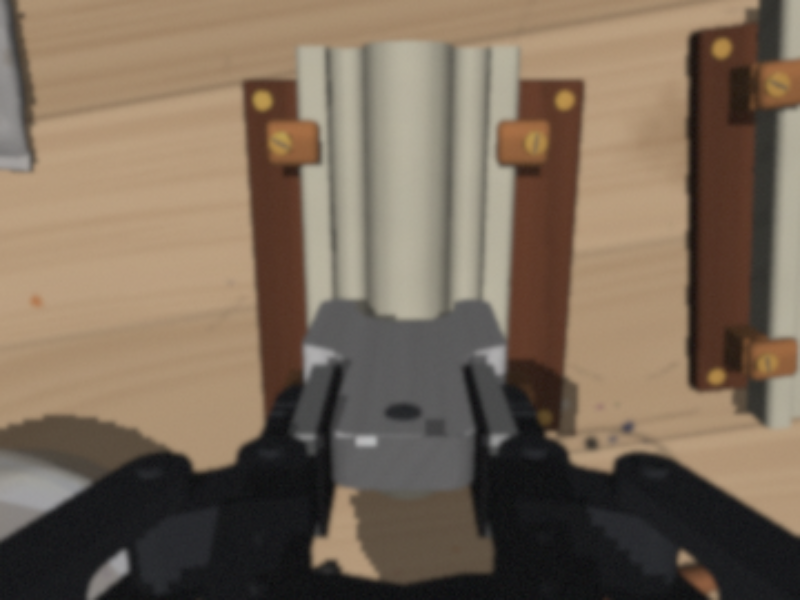

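```bash
cat >> h.py <<'E'
def rel(f,s):
    from scipy.signal import find_peaks
    p=s['position']; y=s['tcp_rot'][2]
    P=patch(f,p[:2],y,31).astype(float).mean(2); out=[]
    for x0,x1 in((20,45),(25,35),(35,45)):
        g=np.diff(cv2.GaussianBlur(P[(90-x1)*4:(90-x0)*4].mean(0)[None],(0,0),2)[0]); k,_=find_peaks(np.abs(g),height=1.2)
        print('  bead',(x0,x1),[(float(round(75-(i+.5)/4,1)),float(round(g[i],1))) for i in k if abs(75-i/4)<45])
    g=f['img'].astype(float).mean(2)
    a=np.radians(y); v=np.array([-np.sin(a),np.cos(a)]);u=np.array([np.cos(a),np.sin(a)])
    # template edges: lateral of mask edges on the front face plane x=+6 (tool frame)
    V=np.linalg.inv(f['view'])
    for d in spotter.outline_of('template',f)[:1]:
        m=d['mask']
        for r in range(int(d['rect'][1]),int(d['rect'][3]),5):
            c=np.where(m[r])[0]
            if not len(c): continue
            q=[]
            for cc in(c[0]-.5,c[-1]+.5):
                o,dd=ray(f,(cc,r)); t=(6-(o[:2]-p[:2])@u)/(dd[:2]@u); w=o+t*dd; q.append(((w[:2]-p[:2])@v,w[2]-p[2]))
            print('  tmpl row',r,np.round(q[0],1),np.round(q[1],1),'mid',round((q[0][0]+q[1][0])/2,2))
E
python3 - <<'E'
from h import *
for i in range(3):
    s,f=wrist(); print(s['position'],s['tcp_rot'])
rel(f,s)
f=dict(np.load('A2.npz'))
E
```

```text
[450.06065252 210.88626529 106.16134902] [-1.79955666e+02 -7.94165046e-02 -2.06892242e+00]
[449.96337213 210.84303403 106.08737318] [-1.79959606e+02 -6.79599185e-02 -2.07223154e+00]
[449.88095956 210.78546068 105.9793822 ] [-1.79968688e+02 -5.68411703e-02 -2.07012680e+00]
  bead (20, 45) [(37.9, 8.6), (27.9, -7.3), (25.4, 4.7), (15.4, -4.6), (11.9, 2.8), (-8.9, -1.3), (-14.9, -3.2), (-18.1, 5.5), (-28.1, -3.9), (-30.6, 5.9), (-40.4, -8.2)]
  bead (25, 35) [(37.9, 8.6), (27.9, -7.5), (25.4, 4.8), (15.1, -4.6), (11.9, 2.8), (-8.9, -1.3), (-15.1, -3.2), (-18.1, 5.5), (-28.1, -4.0), (-30.6, 5.9), (-40.4, -8.1)]
  bead (35, 45) [(37.9, 8.7), (27.9, -6.9), (25.1, 4.2), (15.4, -4.6), (11.9, 2.7), (-8.6, -1.3), (-15.1, -3.3), (-18.1, 5.8), (-27.9, -3.8), (-30.6, 5.8), (-40.4, -8.2)]
  tmpl row 199 [ 27.9 -34.9] [-28.1 -34.8] mid -0.13
  tmpl row 204 [ 27.8 -23.6] [-28.  -23.6] mid -0.12
  tmpl row 209 [ 28.3 -13.5] [-28.5 -13.5] mid -0.1
  tmpl row 214 [28.2 -4.3] [-28.4  -4.3] mid -0.09
  tmpl row 219 [26.9  4. ] [-26.5   4. ] mid 0.22
  tmpl row 224 [25.2 11.6] [-25.3  11.6] mid -0.07
  tmpl row 229 [14.5 18.6] [-24.3  18.6] mid -4.9
  tmpl row 234 [14.4 25. ] [-14.  25.] mid 0.21
  tmpl row 239 [14.8 30.9] [-13.9  30.9] mid 0.46
  tmpl row 244 [14.8 36.4] [-14.4  36.4] mid 0.21
  tmpl row 249 [15.2 41.4] [-14.3  41.4] mid 0.44
  tmpl row 254 [14.7 46.2] [-13.8  46.2] mid 0.43
  tmpl row 259 [14.2 50.6] [-13.3  50.6] mid 0.42
  tmpl row 264 [13.7 54.7] [-12.9  54.7] mid 0.41
  tmpl row 269 [13.3 58.6] [-12.5  58.6] mid 0.4
  tmpl row 274 [12.5 62.2] [-12.1  62.2] mid 0.2
  tmpl row 279 [10.6 65.6] [-10.6  65.6] mid 0.01
```

Request:
{"name": "send_rows", "arguments": {
  "series": [
    [1,0,-0.12,0,0],
    [1,0,0,-0.8,0],
    [1,0,0,-0.7,0],
    [1,0,0,-0.5,0],
    [1,0,0,-0.3,0],
    [1,0,0,0,0],
    [1,0,0,0,0],
    [1,0,0,0,0]
  ]
}}

```text
time: 12.45
position: [449.8, 209.6, 82.7]
tcp_rot: [-180.0, -0.0, -2.1]
ft_force: [0.7, -0.3, -1.1]
grip_width: 29.4
```

Run:
```python
from h import *
s,f=wrist(); print(s['position'],s['tcp_rot'],s['ft_force'],s['wrist_torque'])
rel(f,s)
```

```text
[449.80258628 209.55886188  82.66795108] [-1.79985401e+02 -2.57208874e-02 -2.06819493e+00] [ 0.67384383 -0.34640497 -1.08433173] [-0.01950833 -0.01445306 -0.05654041]
  bead (20, 45) [(38.9, 9.1), (28.9, -8.1), (26.6, 5.2), (16.4, -4.9), (13.1, 2.9), (-8.4, -1.3), (-13.6, -3.0), (-16.9, 5.2), (-26.9, -4.1), (-29.4, 6.6), (-39.1, -8.6)]
  bead (25, 35) [(38.9, 9.1), (28.9, -8.3), (26.6, 5.2), (16.4, -5.0), (13.4, 2.9), (-8.6, -1.3), (-13.4, -3.1), (-16.9, 5.4), (-26.9, -4.2), (-29.4, 6.4), (-39.1, -8.5)]
  bead (35, 45) [(38.9, 9.2), (29.1, -7.6), (26.6, 4.6), (16.4, -4.9), (13.4, 2.9), (-8.4, -1.4), (-13.6, -3.1), (-16.9, 5.1), (-26.9, -4.0), (-29.4, 6.6), (-39.1, -8.7)]
  tmpl row 198 [ 27.4 -37.2] [-28.4 -37.2] mid -0.51
  tmpl row 203 [ 28.  -25.7] [-28.3 -25.7] mid -0.13
  tmpl row 208 [ 27.9 -15.4] [-28.2 -15.4] mid -0.11
  tmpl row 213 [27.8 -6.1] [-28.   -6.1] mid -0.09
  tmpl row 218 [27.2  2.4] [-26.7   2.4] mid 0.22
  tmpl row 223 [25.4 10.1] [-25.5  10.1] mid -0.07
  tmpl row 228 [15.1 17.2] [-24.5  17.2] mid -4.66
  tmpl row 233 [15.  23.7] [-14.1  23.7] mid 0.48
  tmpl row 238 [15.  29.7] [-14.   29.7] mid 0.47
  tmpl row 243 [14.9 35.3] [-14.   35.3] mid 0.46
  tmpl row 248 [14.8 40.4] [-13.9  40.4] mid 0.45
  tmpl row 253 [14.8 45.2] [-13.4  45.2] mid 0.67
  tmpl row 258 [14.3 49.7] [-13.   49.7] mid 0.65
  tmpl row 263 [13.8 53.8] [-12.6  53.8] mid 0.64
  tmpl row 268 [13.4 57.8] [-12.2  57.8] mid 0.62
  tmpl row 273 [13.  61.4] [-12.2  61.4] mid 0.42
  tmpl row 278 [11.1 64.9] [-10.7  64.9] mid 0.22
```

Request:
{"name": "send_rows", "arguments": {
  "series": [
    [1,0,0,-0.15,0],
    [1,0,0,-0.15,0],
    [1,0,0,-0.1,0],
    [1,0,0,0,0],
    [1,0,0,0,0]
  ]
}}

```text
time: 13.05
position: [449.6, 209.4, 78.4]
tcp_rot: [180.0, 0.0, -2.1]
ft_force: [0.3, -0.1, -0.7]
grip_width: 29.0
```

Request:
{"name": "send_rows", "arguments": {
  "series": [
    [1,0,0,-0.1,0],
    [1,0,0,-0.1,0],
    [1,0,0,0,0],
    [1,0,0,0,0]
  ]
}}

```text
time: 13.45
position: [449.6, 209.4, 76.5]
tcp_rot: [180.0, 0.0, -2.1]
ft_force: [-0.2, 0.5, -0.1]
grip_width: 29.3
```

```bash
python3 -c "
from h import *
s=readout.get_state(); print(s['position'],s['ft_force'],s['wrist_torque'])"
```

```text
[449.60174329 209.44521208  76.45660903] [-0.24394283  0.5165801  -0.13496712] [ 0.09097048 -0.01785393  0.03746718]
```

Request:
{"name": "send_rows", "arguments": {
  "series": [
    [1,0,0,-0.1,0],
    [1,0,0,-0.1,0],
    [1,0,0,0,0],
    [1,0,0,0,0]
  ]
}}

```text
time: 13.85
position: [449.6, 209.4, 74.5]
tcp_rot: [180.0, 0.0, -2.1]
ft_force: [-0.6, -0.1, -1.1]
grip_width: 28.9
```

```bash
python3 -c "
from h import *
s=readout.get_state(); print(s['position'],s['ft_force'],s['wrist_torque'])"
```

```text
[449.58039047 209.4450833   74.45734716] [-0.59965129 -0.05916639 -1.12117557] [ 0.00613909 -0.02751728  0.03025923]
```

Request:
{"name": "send_rows", "arguments": {
  "series": [
    [1,0,0,-0.1,0],
    [1,0,0,-0.1,0],
    [1,0,0,0,0],
    [1,0,0,0,0]
  ]
}}

```text
time: 14.25
position: [449.6, 209.5, 72.4]
tcp_rot: [-180.0, 0.0, -2.1]
ft_force: [0.2, -0.9, -0.8]
grip_width: 28.9
```

```bash
python3 -c "
from h import *
s=readout.get_state(); print(s['position'],s['ft_force'],s['wrist_torque'])"
```

```text
[449.59604117 209.48312918  72.44140712] [ 0.16011487 -0.86866925 -0.7728206 ] [-0.01004805 -0.03873368  0.0149893 ]
```

Still free at 72.4 mm, with home expected at about 69.6. I'll continue in 1 mm steps.

Request:
{"name": "send_rows", "arguments": {
  "series": [
    [1,0,0,-0.1,0],
    [1,0,0,0,0],
    [1,0,0,0,0]
  ]
}}

```text
time: 14.55
position: [449.6, 209.4, 71.5]
tcp_rot: [-180.0, 0.0, -2.1]
ft_force: [0.4, -0.2, -1.5]
grip_width: 29.3
```

Request:
{"name": "send_rows", "arguments": {
  "series": [
    [1,0,0,-0.1,0],
    [1,0,0,0,0],
    [1,0,0,0,0]
  ]
}}

```text
time: 14.85
position: [449.6, 209.4, 70.4]
tcp_rot: [180.0, 0.0, -2.1]
ft_force: [-1.1, 0.6, -0.8]
grip_width: 28.8
```

```bash
python3 -c "
from h import *
s=readout.get_state(); print(s['position'],s['tcp_rot'],s['ft_force'],s['wrist_torque'])"
```

```text
[449.59447386 209.44479499  70.44327478] [ 1.79999692e+02  3.59315989e-03 -2.07177279e+00] [-1.14460274  0.63386744 -0.80047652] [-0.02781322 -0.01254061  0.00123305]
```

Request:
{"name": "send_rows", "arguments": {
  "series": [
    [1,0,0,-0.05,0],
    [1,0,0,0,0],
    [1,0,0,0,0]
  ]
}}

```text
time: 15.15
position: [449.6, 209.5, 70.0]
tcp_rot: [-180.0, 0.0, -2.1]
ft_force: [-0.5, 0.2, -0.8]
grip_width: 28.9
```

Request:
{"name": "send_rows", "arguments": {
  "series": [
    [1,0,0,-0.05,0],
    [1,0,0,0,0],
    [1,0,0,0,0]
  ]
}}

```text
time: 15.45
position: [449.7, 209.5, 69.6]
tcp_rot: [-180.0, -0.0, -2.1]
ft_force: [-0.1, 0.3, -0.4]
grip_width: 29.1
```

```bash
python3 -c "
from h import *
s=readout.get_state(); print(s['position'],s['tcp_rot'],s['ft_force'],s['wrist_torque'])"
```

```text
[449.67717095 209.50285291  69.5720043 ] [-1.79991165e+02 -1.04172585e-02 -2.07340977e+00] [-0.05704843  0.28476001 -0.39949912] [-0.01258406  0.06081669 -0.03797955]
```

Request:
{"name": "send_rows", "arguments": {
  "series": [
    [1,0,0,-0.04,0],
    [1,0,0,0,0],
    [1,0,0,0,0]
  ]
}}

```text
time: 15.75
position: [449.8, 209.5, 69.5]
tcp_rot: [-180.0, -0.0, -2.1]
ft_force: [-1.9, -0.6, 4.7]
grip_width: 28.6
```

```bash
python3 -c "
from h import *
s=readout.get_state(); print(s['position'],s['tcp_rot'],s['ft_force'],s['wrist_torque'])"
```

```text
[449.77037023 209.52665068  69.48987068] [-1.79985476e+02 -2.80290818e-02 -2.07337221e+00] [-1.89349049 -0.63210764  4.70659606] [-0.12408914  0.26595218  0.00994768]
```

Contact at TCP z 69.5 (predicted 69.6) with 4.7 N, so it's home on A. I'll release it, check, then retreat.

Request:
{"name": "send_rows", "arguments": {
  "series": [
    [1,0,0,0,0],
    [0.6,0,0,0,0],
    [0.5,0,0,0,0],
    [0.4,0,0,0,0],
    [0,0,0,0,0],
    [0,0,0,0,0],
    [0,0,0,0,0],
    [0,0,0,0,0]
  ]
}}

```text
time: 16.55
position: [449.6, 209.5, 69.1]
tcp_rot: [-180.0, -0.0, -2.1]
ft_force: [0.4, -0.0, 0.4]
grip_width: 85.4
```

Run:
```python
from h import *
s,f=wrist(); print(s['position'],s['ft_force'],s['grip_width'])
rel(f,s)
```

```text
[449.63025824 209.50700967  69.07635728] [ 0.43195166 -0.00484931  0.38926348] 85.39759786277247
  bead (20, 45) [(39.1, 9.0), (29.1, -8.2), (26.6, 5.1), (16.4, -4.7), (13.4, 2.8), (-7.9, -1.2), (-13.9, -3.0), (-16.6, 5.7), (-26.9, -4.1), (-29.1, 6.6), (-39.1, -8.5)]
  bead (25, 35) [(39.1, 8.9), (29.1, -8.3), (26.6, 5.3), (16.4, -4.7), (13.4, 2.8), (-7.9, -1.3), (-13.6, -3.0), (-16.9, 5.6), (-26.9, -4.1), (-29.1, 6.7), (-39.1, -8.4)]
  bead (35, 45) [(39.1, 9.1), (29.1, -8.0), (26.6, 4.6), (16.4, -4.7), (13.4, 2.8), (-8.1, -1.2), (-14.1, -3.3), (-16.6, 6.2), (-26.9, -3.9), (-29.1, 6.5), (-39.1, -8.6)]
  tmpl row 197 [ 28.5 -39.6] [-28.  -39.6] mid 0.21
  tmpl row 202 [ 28.3 -27.9] [-28.6 -27.9] mid -0.14
  tmpl row 207 [ 28.2 -17.4] [-28.4 -17.3] mid -0.12
  tmpl row 212 [28.1 -7.9] [-28.3  -7.8] mid -0.1
  tmpl row 217 [26.8  0.8] [-27.6   0.8] mid -0.38
  tmpl row 222 [25.6  8.6] [-26.3   8.6] mid -0.35
  tmpl row 227 [24.6 15.8] [-25.2  15.8] mid -0.33
  tmpl row 232 [23.6 22.4] [-23.7  22.4] mid -0.04
  tmpl row 237 [15.6 28.5] [-16.7  28.5] mid -0.54
  tmpl row 242 [14.  34.1] [-16.   34.2] mid -0.99
  tmpl row 247 [14.  39.4] [-15.9  39.4] mid -0.95
  tmpl row 252 [14.  44.2] [-15.8  44.2] mid -0.9
  tmpl row 257 [13.5 48.8] [-15.3  48.8] mid -0.87
  tmpl row 262 [12.7 53. ] [-14.7  53. ] mid -1.04
  tmpl row 267 [12.3 57. ] [-13.9  57. ] mid -0.79
  tmpl row 272 [11.9 60.7] [-13.4  60.7] mid -0.76
  tmpl row 277 [11.2 64.2] [-12.6  64.2] mid -0.73
```

Request:
{"name": "send_rows", "arguments": {
  "series": [
    [0,0,0,1,0],
    [0,0,0,2,0],
    [0,0,0,3,0],
    [0,0,0,4,0],
    [0,0,0,4,0],
    [0,-2,0,0,0],
    [0,-2,0,0,0],
    [0,0,0,0,0],
    [0,0,0,0,0],
    [0,0,0,0,0]
  ]
}}

```text
time: 17.65
position: [410.6, 209.4, 209.4]
tcp_rot: [-180.0, -0.1, -2.1]
ft_force: [0.8, -0.4, -0.1]
grip_width: 85.5
```

Run:
```python
from h import *
s,f=wrist(); S=vision.grab_frame("side"); T=vision.grab_frame("top"); print(s['position'],s['ft_force'],s['time'])
a=cv2.resize(f['img'][60:300,136:376],(420,420)); b=cv2.resize(S['img'][130:210,190:270],(380,420),interpolation=cv2.INTER_CUBIC)
cv2.imwrite('pics/fin.png',np.hstack([a,b])[:,:,::-1])
for p in((450,209.5,22.5),(450,209.5,117.5)): print(np.round(proj(f,p)),np.round(proj(S,p)))
for n,z in(('jar_mid',57),('dish_mid',26),('medium_tin_mid',10.5)):
  for d in spotter.mark_of(n,T)[:1]: print(n,round(d['conf'],2),np.round(onz(T,d['centre'],z),1))
for d in spotter.outline_of('template',f)[:2]: print(d['conf'],d['rect'],rectfit(f,d['mask'],117.5))
for d in spotter.mark_of('template_mid',f)[:2]: print(d['conf'],d['centre'],onz(f,d['centre'],70))
```

```text
[410.57329149 209.42928934 209.35400035] [ 0.77809314 -0.41321024 -0.06750071] 17.65
[256. 134.] [227. 170.]
[256. 143.] [226. 146.]
jar_mid 0.9 [659. 273.  57.]
dish_mid 0.62 [ 679.5 -121.9   26. ]
medium_tin_mid 0.58 [622.  -21.3  10.5]
0.67 [227.7, 128.4, 281.5, 150.3] ((452.6470947265625, 208.97764587402344), (45.61109161376953, 17.35732650756836), 87.8712158203125)
0.86 [254.5, 134.9] [453.17866996 210.66047139  70.        ]
```

View pics/fin.png

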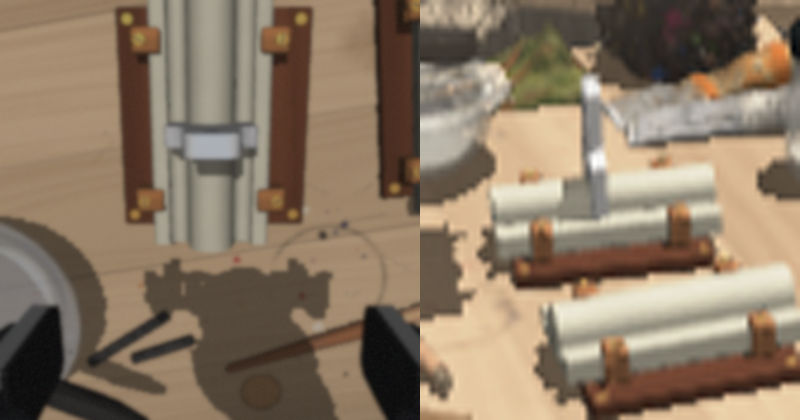

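```bash
python3 -c "
from h import *
print(ticket.hand_in())"
```

```text
the job is handed in; nothing more can be done
None
```

I found the offcut that fits, cradle A (the leftmost, at about y = +207 mm), and left the template standing on it. The job is handed in; the interface gives no verdict.

- **Choice:** I chose by camera, not by trying the template on all three. The offcut on B measured a fat bead (about 35 mm). The one on C measured coves too narrow for the feet. A measured a bead of about 30 mm with wide coves, so A is the only offcut the template touched.
- **Seating:** I eased it down in steps of 0.4 to 2 mm, centred to about 0.2 mm. It went down freely and touched the crown at TCP z 69.5 mm against 69.6 mm predicted, with about 5 N at most, then I released it.
- **Last checks:**
  - The pictures show it upright (lean about 0.01–0.02 rad), square to within about 0.01 rad and about 5–7 mm from the cradle's middle.
  - The gripper is well clear, and the clock read 17.65 s before hand-in.
  - The jar, dish and tin read within about 7 mm of where they were, which is detector noise.
- **What went wrong or disagreed:**
  - The first grasp closed just above the tang. The fingertips really stand about 17 mm behind the reported TCP, not ahead of it as stated; I regripped about 35 mm lower and nothing was disturbed.
  - Measured hover positions were up to 1.7 mm off the commanded ones, which I corrected from the wrist pictures.
  - I used 11 pictures, one over the budget of 10.

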